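Set up the dark back row of a mini-chess board from its side tray, mirroring the pale row

TASK

We are setting up mini chess, with the order of the back row drawn by lot: the pale pieces already stand along the far edge of the five-by-five board. Move the five dark pieces from the side tray to the empty row along the opposite edge, nearest the robot, each piece upright in the middle of the square directly opposite its pale twin (king facing king, queen facing queen, and so on), without disturbing the pale pieces. Which way the dark knight looks does not matter.

Things in the scene. Friction and masses are not known exactly. Their poses are not given: they have to be found in the camera images.
- dark_king: Dark king, loose, 80 mm tall, ending in a crown with a small cross; round weighted foot 36 mm across, about 45 g. Origin: centre of the underside, z up. Grip at crown (25 mm wide at height 66) and collar (25 mm at 45): mid-pad height 57 mm above the underside. The dark pieces stand in a row, 52 mm apart, in the side tray: bed 6 mm above the table, rim top 12 mm, rim 31 mm either side of the row.
- dark_queen: Dark queen, loose, 72 mm tall, ending in a beaded coronet with a small ball; round weighted foot 35 mm across, about 40 g. Origin: centre of the underside, z up. Grip at coronet (25 mm wide at height 62) and collar (24 mm at 41): mid-pad height 53 mm above the underside. Stands in the tray's row of dark pieces (see dark_king).
- dark_bishop: Dark bishop, loose, 63 mm tall, ending in a pointed mitre with a slanting cut; round weighted foot 33 mm across, about 34 g. Origin: centre of the underside, z up. Grip at mitre (22 mm wide at height 46) and collar (22 mm at 36): mid-pad height 43 mm above the underside. Stands in the tray's row of dark pieces (see dark_king).
- dark_knight: Dark knight, loose, 55 mm tall, ending in a horse's head; round weighted foot 34 mm across, about 36 g. Origin: centre of the underside, z up. Grip at the horse's flat flanks (18 mm apart along its y, heights 20 to 48): mid-pad height 36 mm above the underside. The horse looks to its own -x, in the tray along the row within 0.25 rad (see dark_king).
- dark_rook: Dark rook, loose, 47 mm tall, ending in a flat-topped tower with battlements; round weighted foot 34 mm across, about 34 g. Origin: centre of the underside, z up. Grip at the tower's head (27 mm wide, heights 34 to 43): mid-pad height 37 mm above the underside. Stands in the tray's row of dark pieces (see dark_king).
- light_king: Pale king, twin of the dark one, loose, standing on its square in the board's far row (55 mm apart). Origin: centre of the underside, on the board's top 12 mm above the table; z up, y along the row, -x across the board to the near edge. The centre of the dark king's square is 220 mm along this -x, same height. The board is 5 by 5 squares of 55 mm.
- light_queen: Pale queen, twin of the dark one, loose, standing on its square in the board's far row (55 mm apart). Origin: centre of the underside, on the board's top 12 mm above the table; z up, y along the row, -x across the board to the near edge. The centre of the dark queen's square is 220 mm along this -x, same height.
- light_bishop: Pale bishop, twin of the dark one, loose, standing on its square in the board's far row (55 mm apart). Origin: centre of the underside, on the board's top 12 mm above the table; z up, y along the row, -x across the board to the near edge. The centre of the dark bishop's square is 220 mm along this -x, same height.
- light_knight: Pale knight, twin of the dark one, loose, standing on its square in the board's far row (55 mm apart). Origin: centre of the underside, on the board's top 12 mm above the table; z up, y along the row, -x across the board to the near edge. The centre of the dark knight's square is 220 mm along this -x, same height.
- light_rook: Pale rook, twin of the dark one, loose, standing on its square in the board's far row (55 mm apart). Origin: centre of the underside, on the board's top 12 mm above the table; z up, y along the row, -x across the board to the near edge. The centre of the dark rook's square is 220 mm along this -x, same height.
Things that resemble listed ones, but are neither listed nor needed, are in the scene too. What is shaped like the light_rook but pink is not meant.

How it is judged:
By the outcome, as a careful person would: the job done as asked, in the order asked, and still so for the second after the job is handed in, with the robot touching nothing.
It also fails if it takes over 134 s, if anything falls off the work surface, if the arm or the gripper's body presses on something with over 40 N, if the wrist force passes 120 N, or if a joint passes its speed limit or range.

ROBOT

A 6-joint arm with a two-finger parallel gripper is mounted at the origin on the work surface. World frame = base frame: x ahead of the robot, y to its left, z up, the work surface at z = 0. Lengths are in m, angles in rad, forces in N, time in s.
With the tool pointing down it reaches from about 0.35 to 0.975 m from the base axis. Payload 4.9 kg.
Tool frame: the origin (TCP) lies between the finger pads; the fingertips stand 22 mm ahead of it and the grasp point (between the pads) lies 3 mm ahead of it; z points along the fingers, y is the line along which they close (so a half turn about z gives the same grasp; the last joint's range is limited). The gripper opens to 85 mm and grips with 20 to 120 N. Pads are 22 mm wide; open, the fingers measure 114 mm over their backs; the gripper's body (76 mm by 85 mm) begins 54 mm behind the grasp point. The pads swing forward as they close: fully open they stand 13 mm farther back than shut.
Start: joints at [-1.411, 0.053, 1.613, -0, 1.476, -0.119], TCP at [0.172, -0.601, 0.253] pointing down, gripper open.
Joint ranges: [-3.01, 3.01], [-1.01, 2.22], [0.06, 2.58], [-1.02, 4.17], [0.09, 2.62], [-3.14, 3.14]. Speed limits (rad/s): [2.57, 2.57, 3.14, 3.14, 3.14, 3.14].

INTERFACE

Orientations are given as a unit quaternion [w, x, y, z].
In Python, from plant import state, grab_frame, get_calibration, job_done, recognise, regions_of gives the robot as it stands.
- The arm moves only by the tool apply_moves, never from a script. Its argument "targets" is a list of rows, each an object with "translation": the shift along the tool's x, y, z normalised to -1 to 1, where 1 is 100 mm, a list of three; "twist": the turn about the tool's z normalised to -1 to 1, where 1 is 0.1 rad; "hand": the opening, from 0 (shut) to 1 (fully open). A call has 1 to 8 rows; each row shifts and turns the commanded pose from where the row before left it, along the tool's axes as they then stand; what a row does not reach is not made up. A row lasts 1/10 s, in which the tool goes at most 50 mm and 8.59 degrees, less where a joint would pass 70% of its speed; a pose out of reach is approached as far as the arm can. A call with a number of a shift or a turn outside -1 to 1 is refused whole. A call with a gripper value outside its range is refused whole. The fingers move at their own pace and stop on an object; the grip force is fixed at half the most. Time passes only in rows, so rows that do not move let the fingers close. It gives the time, the measured TCP pose, the force, the opening and the grip force at its end, in the units of the state.
- state(): the state, without advancing time (a new reading comes with each control period).
- grab_frame(name): name is "scene" or "top" or "wrist"; returns the picture (384x512x3 uint8, red, green, blue); there is no depth.
- get_calibration(name): a dict with "camera_matrix" (3x3 intrinsics, pixels), "D" ([k1, k2, p1, p2, k3] as OpenCV has them; the pictures are not rectified), "pose" (4x4, takes a point from camera to world coordinates). Camera axes: x right, y up, looking along -z (the intrinsics and any distortion apply to the point x, -y, -z); pixel columns grow to the right and rows downward; lengths in m; the calibration is good to about 2 mm. A picture is of the moment at which its call begins: read the wrist's pose just before it. get_calibration takes no time and is no camera call; for the wrist camera it gives the pose at the moment of the call.
- job_done(): hands the job in; it is judged then, once.
Trained networks look in the newest picture that a camera, given by its name, has taken for a name from the list of things; names that differ only in an ending like _2 or _b are one class to them, and where a whole thing is asked for, a point or a joint stands for the part that bears it (a point fixed in the world has none). Each returns a list of dicts, best first, with "score" (0 to 1); they miss things now and then, are a little off and sometimes report something else, mostly with a low value. They report only what shows in the picture. A call takes as long as a camera call. They do not tell look-alikes from the thing itself.
- recognise(camera, query): "point" ([x, y, z] in m, in world coordinates, good to about 4 mm: the middle of the surface that is visible of it).
- regions_of(camera, query): "pixels" (384x512 bool, what is visible of it).
The state is a dict: "time": time; "joint_pos": joint angles; "joint_vel": joint speeds; "joint_efforts": joint torques, N m; "tool_pos": TCP position; "tool_rot": TCP orientation; "contact_force": force on the tool from outside, world axes, zero at the start; "ft_torque": the same for the moment, N m; "gripper_width": opening from 0.0 (shut) to 1.0 (fully open); "grasp_force": force on a finger pad.
Only numpy, scipy, OpenCV 4.12 (cv2) and the standard library are available. Lean on these libraries where they do the work, as an engineer would, in place of code of your own. Each camera call takes 0.05 s, during which the arm holds its last target. There are 200 camera calls.

## Working session

There is one attempt and no reset: what is moved stays moved. The work goes in short steps, Python scripts to look and compute and a tool call to move; the robot and the scene stay as the last step left them, time stands still between calls to the robot, and variables do not carry over. Pictures are saved under pics/ and viewed, at most 14 in all, crops included, and the job is handed in when it is done.

Besides the shell and the picture viewer there is one more tool, called after "Emit:" in YAML: its name, and indented under it one key for each argument. apply_moves: Moves the arm, as the interface text tells. Its arguments: {"type":"object","properties":{"targets":{"type":"array"}},"required":["targets"]}

```bash
mkdir -p pics; ls
python3 - <<'E'
from plant import *
import cv2,numpy as np
for c in ["scene","top"]:
    f=grab_frame(c); cv2.imwrite(f"pics/{c}0.png",cv2.resize(f[:,:,::-1],(800,600)))
    k=get_calibration(c); print(c,np.round(k["pose"],3).tolist(),np.round(k["camera_matrix"],1).tolist(),k["D"])
    for q in ["dark_king","dark_queen","dark_bishop","dark_knight","dark_rook","light_king","light_queen","light_bishop","light_knight","light_rook"]:
        print(q,[(np.round(d["point"],3).tolist(),round(d["score"],2)) for d in recognise(c,q)])
print(state())
E
```

```text
pics
scene [[0.177, -0.593, 0.785, 1.317], [0.984, 0.097, -0.148, -0.165], [0.012, 0.799, 0.601, 0.611], [0.0, 0.0, 0.0, 1.0]] [[485.7, 0.0, 252.7], [0.0, 485.7, 194.6], [0.0, 0.0, 1.0]] [-0.05692098  0.          0.          0.          0.        ]
dark_king [([0.633, 0.167, 0.038], 0.86)]
dark_queen [([0.478, 0.144, 0.034], 0.8)]
dark_bishop [([0.687, 0.18, 0.026], 0.87)]
dark_knight [([0.539, 0.153, 0.036], 0.65), ([0.582, 0.159, 0.028], 0.45)]
dark_rook [([0.583, 0.163, 0.029], 0.9)]
light_king [([0.694, -0.166, 0.044], 0.63)]
light_queen [([0.699, -0.271, 0.041], 0.82), ([0.685, 0.181, 0.022], 0.37)]
light_bishop [([0.678, -0.055, 0.031], 0.73)]
light_knight [([0.695, -0.219, 0.038], 0.69), ([0.582, 0.163, 0.029], 0.25)]
light_rook [([0.793, -0.169, 0.029], 0.89), ([0.683, -0.11, 0.038], 0.73), ([0.695, -0.268, 0.045], 0.34)]
top [[-0.02, 0.999, -0.039, 0.571], [-0.999, -0.022, -0.038, -0.029], [-0.039, 0.039, 0.999, 0.881], [0.0, 0.0, 0.0, 1.0]] [[450.2, 0.0, 247.7], [0.0, 450.2, 189.3], [0.0, 0.0, 1.0]] [-0.09090497  0.          0.          0.          0.        ]
dark_king [([
[... 653 characters left out ...]
948e+00,  5.27098349e-02,  1.61288456e+00, -2.78573756e-05,
        1.47600796e+00, -1.18993166e-01]), 'joint_vel': array([ 2.37982089e-05, -2.02784838e-03, -1.64048063e-03, -3.88598318e-05,
       -1.50677978e-03,  6.94984258e-04]), 'joint_efforts': array([-1.37574491e-03, -3.93693709e+01, -3.70473504e+01, -1.57469985e-04,
        5.23625513e-04, -1.11304297e-05]), 'tool_pos': array([ 0.17199054, -0.60085391,  0.2533067 ]), 'tool_rot': array([-4.56887519e-06,  9.90300054e-01,  1.38945322e-01, -1.39622675e-05]), 'contact_force': array([-1.11924352, -0.24795519, -0.15203812]), 'ft_torque': array([-0.02400621, -0.07982326,  0.03193626]), 'grasp_force': 0.0, 'gripper_width': 1.0001595296243229}
```

View pics/scene0.png

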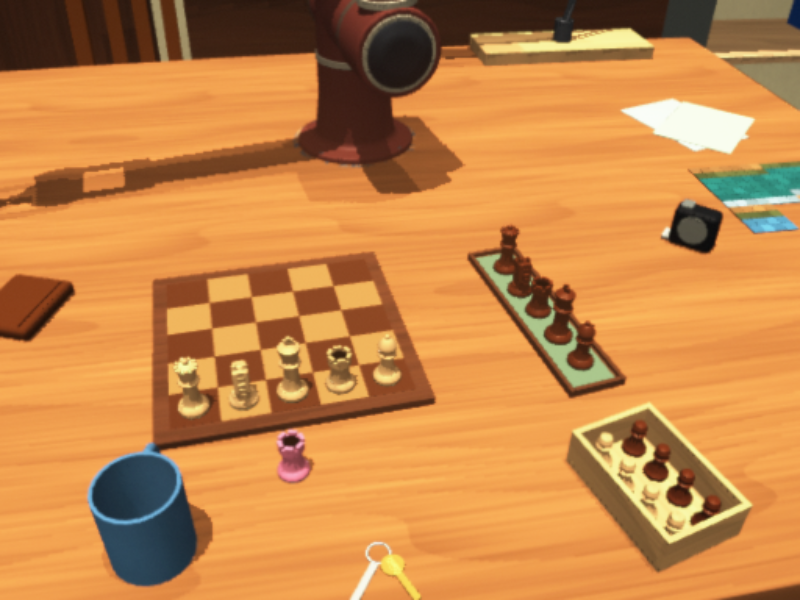

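View pics/top0.png

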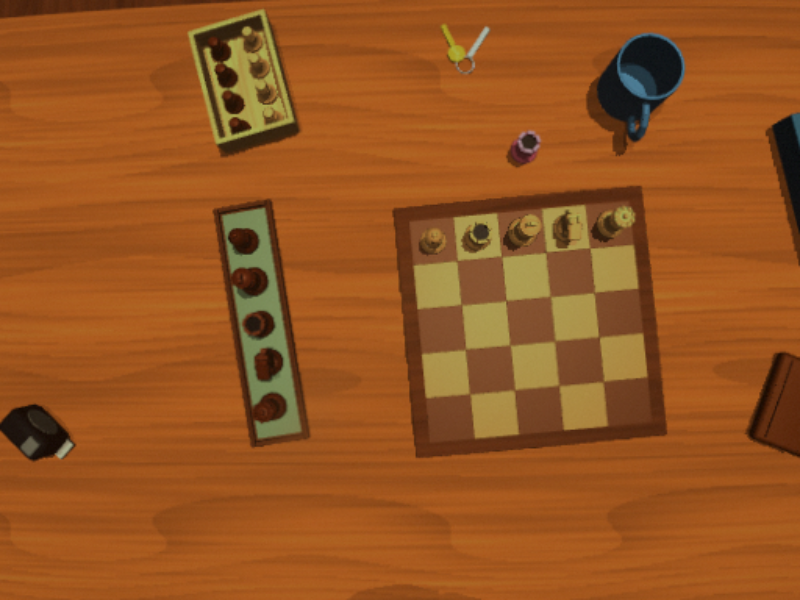

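The scene view shows the far row, in view pixels: queen (190,385), knight (243,385), king (291,370), rook (340,370) and bishop (388,358). The pink decoy is at (292,455), off the board. In the top view the tray runs from bishop (243,240) through king, rook and knight to queen (270,407), and the board's near row is at y≈410.

```bash
cat > h.py <<'E'
from plant import *
import numpy as np, cv2
from scipy.optimize import least_squares
def proj(c,P):
    k=c; T=np.linalg.inv(k["pose"]); p=(T[:3,:3]@np.atleast_2d(P).T).T+T[:3,3]
    p=p*[1,-1,-1]
    return cv2.projectPoints(p.reshape(-1,1,3),np.zeros(3),np.zeros(3),np.array(k["camera_matrix"]),np.array(k["D"]))[0].reshape(-1,2)
# (height, radius) profiles
PROF={"king":[(0,18),(6,18),(14,12),(45,12.5),(66,12.5),(72,8),(80,3)],
"queen":[(0,17.5),(6,17.5),(14,12),(41,12),(62,12.5),(66,8),(72,3)],
"bishop":[(0,16.5),(6,16.5),(14,11),(36,11),(46,11),(55,7),(63,2)],
"rook":[(0,17),(6,17),(14,11),(34,13.5),(47,13.5)],
"knight":[(0,17),(6,17),(14,11),(48,10),(55,7)]}
def render(c,kind,xy,z0,shape=(384,512)):
    t=np.linspace(0,2*np.pi,24,endpoint=False); m=np.zeros((shape[0]*4,shape[1]*4),np.uint8)
    pr=PROF[kind]
    rings=[proj(c,np.c_[xy[0]+r/1e3*np.cos(t),xy[1]+r/1e3*np.sin(t),np.full(24,z0+h/1e3)]) for h,r in pr]
    for a,b in zip(rings,rings[1:]):
        cv2.fillConvexPoly(m,cv2.convexHull(((np.r_[a,b]+.5)*4).astype(np.int32)),1)
    return m
def cen(m,s=1):
    v,u=np.nonzero(m); return np.array([u.mean()/s-(0.5 if s>1 else 0),v.mean()/s-(0.5 if s>1 else 0)])
E
cat > a.py <<'E'
from h import *
C={c:get_calibration(c) for c in["top","scene"]}
F={c:grab_frame(c) for c in C}
g=cv2.cvtColor(F["top"],cv2.COLOR_RGB2GRAY)
init=np.array([[459,261],[504,255],[547,253],[591,247],[463,305],[508,301],[552,296],[597,292],[466,350],[512,346],[556,341],[601,337],[469,395],[515,391],[559,386],[604,382]],np.float32)*.64-.2
p=cv2.cornerSubPix(g,init.reshape(-1,1,2).copy(),(4,4),(-1,-1),(3,50,.01)).reshape(-1,2)
IJ=np.array([(110-55-55*r+27.5-27.5-0, 82.5-55*c) for r in range(4) for c in range(4)],float); IJ[:,0]=[82.5-55*r for r in range(4) for c in range(4)]
IJ/=1e3
def grid(q,ij): 
    c,s=np.cos(q[2]),np.sin(q[2]); return np.c_[q[0]+c*ij[:,0]-s*ij[:,1],q[1]+s*ij[:,0]+c*ij[:,1],np.full(len(ij),.012)]
r=least_squares(lambda q:(proj(C["top"],grid(q,IJ))-p).ravel(),[.57,-.16,.08],loss="soft_l1")
print("board",r.x,"res",np.abs(r.fun).max(), np.sqrt((r.fun**2).mean()))
tgt=grid(r.x,np.array([(-.11,.11-.055*i) for i in range(5)])); far=grid(r.x,np.array([(.11,.11-.055*i) for i in range(5)]))
print("near",tgt.round(4).tolist());print("far",far.round(4).tolist())
gs=cv2.cvtColor(F["scene"],cv2.COLOR_RGB2GRAY)
s0=proj(C["scene"],grid(r.x,IJ)).astype(np.float32)
s1=cv2.cornerSubPix(gs,s0.reshape(-1,1,2).copy(),(3,3),(-1,-1),(3,50,.01)).reshape(-1,2); print("scene diff",(s1-s0).round(1).tolist())
f0={"bishop":(.674,.178),"king":(.627,.167),"rook":(.573,.16),"knight":(.526,.15),"queen":(.476,.144)}
P=[]
for k,x0 in f0.items():
    out=[]
    for c in C:
        R=regions_of(c,"dark_"+k)
        best=None
        for d in R:
            m=d["pixels"]; u=cen(m); pr=proj(C[c],[[*x0,.04]])[0]
            if np.hypot(*(u-pr))<14 and best is None: best=(u,m.sum(),d["score"])
        if best is None: print(k,c,"none");out.append([np.nan]*2);continue
        x=np.array(x0)
        for _ in range(3):
            b=cen(render(C[c],k,x,.006),4)
            J=np.array([cen(render(C[c],k,x+e,.006),4)-b for e in np.eye(2)*.01]).T/.01
            x=x+np.linalg.solve(J,best[0]-b)
        out.append(x); print(k,c,x.round(4),best[1],render(C[c],k,x,.006).sum()/16,round(best[2],2))
    P.append(np.array(out))
P=np.array(P); t=np.array([104,52,0,-52,-104])/1e3
for i,c in enumerate(C):
    Q=P[:,i]; ok=~np.isnan(Q[:,0])
    f=least_squares(lambda q:(np.c_[q[0]+np.cos(q[2])*t,q[1]+np.sin(q[2])*t]-Q)[ok].ravel(),[.57,.16,.16],loss="soft_l1",f_scale=.002)
    q=f.x; print(c,q.round(4),(f.fun*1e3).round(1)); print(np.c_[q[0]+np.cos(q[2])*t,q[1]+np.sin(q[2])*t].round(4).tolist())
E
python3 a.py
```

```text
board [ 0.57061601 -0.17164397  0.06980265] res 0.3245336222416313 0.14409070456933523
near [[0.4532, -0.0696, 0.012], [0.457, -0.1244, 0.012], [0.4609, -0.1793, 0.012], [0.4647, -0.2342, 0.012], [0.4686, -0.289, 0.012]]
far [[0.6727, -0.0542, 0.012], [0.6765, -0.1091, 0.012], [0.6803, -0.164, 0.012], [0.6842, -0.2188, 0.012], [0.688, -0.2737, 0.012]]
scene diff [[1.0, -1.2000000476837158], [0.8999999761581421, -1.100000023841858], [0.800000011920929, -1.0], [0.800000011920929, -1.0], [0.8999999761581421, -1.2000000476837158], [0.800000011920929, -1.0], [0.8999999761581421, -1.100000023841858], [0.699999988079071, -1.0], [0.6000000238418579, -1.100000023841858], [0.8999999761581421, -1.2000000476837158], [0.699999988079071, -1.100000023841858], [0.8999999761581421, -1.2000000476837158], [0.699999988079071, -1.100000023841858], [0.6000000238418579, -1.2000000476837158], [0.6000000238418579, -1.2000000476837158], [0.6000000238418579, -1.2000000476837158]]
bishop top [0.6785 0.1807] 267 265.5 0.76
bishop scene [0.6764 0.1855] 353 411.5 0.9
king top [0.6272 0.1725] 265 346.125 0.52
king scene [0.6261 0.1751] 475 539.6875 0.78
rook top none
rook scene [0.5723 0.1667] 354 374.6875 0.9
knight top [0.5241 0.1544] 262 263.6875 0.6
knight scene [0.5233 0.1563] 329 322.75 0.76
queen top [0.4701 0.1505] 312 332.5625 0.69
queen scene [0.4642 0.1541] 325 388.5 0.52
top [0.5751 0.1648 0.1487] [-0.5 -0.5 -0.6 -0.1 -0.4  2.6  2.2 -1.2]
[[0.678, 0.1802], [0.6266, 0.1725], [0.5751, 0.1648], [0.5237, 0.1571], [0.4723, 0.1493]]
scene [0.5732 0.1676 0.1552] [-0.4 -1.8 -1.5  0.5  0.9  0.9 -1.4  3.2  6.3 -2.7]
[[0.676, 0.1836], [0.6246, 0.1756], [0.5732, 0.1676], [0.5219, 0.1595], [0.4705, 0.1515]]
```

Emit:
apply_moves:
  targets:
    - {"translation":[0.33,-0.35,0],"twist":0,"hand":1}
    - {"translation":[0.33,-0.35,0],"twist":0,"hand":1}
    - {"translation":[0.33,-0.35,0],"twist":0,"hand":1}
    - {"translation":[0.33,-0.35,0],"twist":0,"hand":1}
    - {"translation":[0.33,-0.35,0],"twist":0,"hand":1}
    - {"translation":[0.33,-0.35,0],"twist":0,"hand":1}
    - {"translation":[0.33,-0.35,0],"twist":0,"hand":1}
    - {"translation":[0.33,-0.35,0],"twist":0,"hand":1}

```text
time: 2.5
tool_pos: [0.3492, -0.2573, 0.2536]
tool_rot: [0.0, 0.99, 0.139, 0.0]
contact_force: [1.2, 0.2, -0.3]
gripper_width: 1.001
grasp_force: 0.0
```

Emit:
apply_moves:
  targets:
    - {"translation":[0.33,-0.35,0],"twist":0,"hand":1}
    - {"translation":[0.33,-0.35,0],"twist":0,"hand":1}
    - {"translation":[0.33,-0.35,0],"twist":0,"hand":1}
    - {"translation":[0.33,-0.35,0],"twist":0,"hand":1}
    - {"translation":[0.33,-0.35,0],"twist":0,"hand":1}
    - {"translation":[0.33,-0.35,0],"twist":0,"hand":1}
    - {"translation":[0.33,-0.35,0],"twist":0,"hand":1}
    - {"translation":[0.33,-0.35,0],"twist":0,"hand":1}

```text
time: 3.3
tool_pos: [0.5261, 0.085, 0.2536]
tool_rot: [0.0, 0.99, 0.139, 0.0]
contact_force: [0.5, -0.6, 0.1]
gripper_width: 1.002
grasp_force: 0.0
```

Emit:
apply_moves:
  targets:
    - {"translation":[0.33,-0.35,0],"twist":0,"hand":1}
    - {"translation":[0.33,-0.35,0],"twist":0,"hand":1}
    - {"translation":[0,0,0],"twist":-1,"hand":1}
    - {"translation":[0,0,0],"twist":-1,"hand":1}
    - {"translation":[0,0,0],"twist":-1,"hand":1}
    - {"translation":[0,0,0],"twist":-1,"hand":1}
    - {"translation":[0,0,0],"twist":-1,"hand":1}
    - {"translation":[0,0,0],"twist":-1,"hand":1}

```text
time: 4.1
tool_pos: [0.5697, 0.1683, 0.2533]
tool_rot: [-0.0, 0.904, 0.427, 0.0]
contact_force: [0.1, -0.2, 0.5]
gripper_width: 1.0
grasp_force: 0.0
```

Run:
```python
from h import *
s=state();print(s["time"],s["tool_pos"],s["tool_rot"],s["joint_pos"])
k=get_calibration("wrist");print(k["pose"].round(3).tolist(),k["camera_matrix"],k["D"])
f=grab_frame("wrist");cv2.imwrite("pics/w1.png",f[:,:,::-1]);np.save("w1.npy",f)
for n in PROF: 
    for d in recognise("wrist","dark_"+n)[:2]: print(n,np.round(d["point"],3),round(d["score"],2))
```

```text
4.1 [0.56969555 0.16832988 0.25333984] [-2.30521963e-05  9.04117265e-01  4.27284413e-01  2.23600309e-05] [ 1.62040314e-01 -2.01704313e-02  1.68655463e+00  5.69107459e-05
  1.47517819e+00  8.49857089e-01]
[[0.772, 0.6, 0.209, 0.622], [-0.635, 0.729, 0.255, 0.234], [0.0, -0.329, 0.944, 0.374], [0.0, 0.0, 0.0, 1.0]] [[273.12478554   0.         260.26950371]
 [  0.         273.12478554 194.13586953]
 [  0.           0.           1.        ]] [-0.02899587  0.          0.          0.          0.        ]
king [0.626 0.172 0.077] 0.88
queen [0.476 0.148 0.049] 0.93
bishop [0.673 0.186 0.042] 0.65
rook [0.581 0.165 0.053] 0.73
knight [0.53  0.158 0.052] 0.64
knight [ 0.688 -0.265  0.063] 0.64
```

View pics/w1.png

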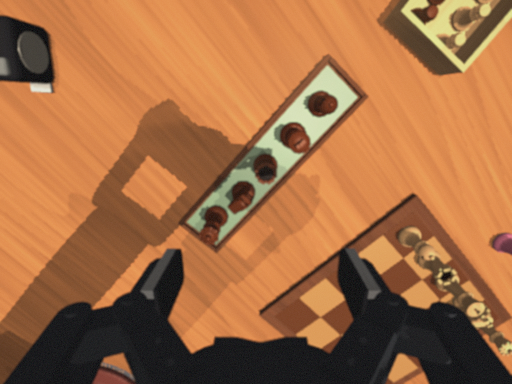

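The wrist view shows the five dark pieces from bishop (323,102) to queen (213,222), plus part of the board. I'll fit the row from this closer picture too.

```bash
cat > b.py <<'E'
from h import *
c=get_calibration("wrist"); f=grab_frame("wrist")
t=np.array([104,52,0,-52,-104])/1e3
row=lambda q:np.c_[q[0]+np.cos(q[2])*t,q[1]+np.sin(q[2])*t]
X0=row([.5742,.1662,.152]);Q=[]
for k,x0 in zip(["bishop","king","rook","knight","queen"],X0):
    x=np.array([np.nan]*2)
    for d in regions_of("wrist","dark_"+k):
        u=cen(d["pixels"])
        if np.hypot(*(u-cen(render(c,k,x0,.006),4)))<12:
            x=x0.copy()
            for _ in range(3):
                b=cen(render(c,k,x,.006),4)
                J=np.array([cen(render(c,k,x+e,.006),4)-b for e in np.eye(2)*.01]).T/.01
                x=x+np.linalg.solve(J,u-b)
            print(k,x.round(4),d["pixels"].sum(),render(c,k,x,.006).sum()/16);break
    Q.append(x)
Q=np.array(Q);ok=~np.isnan(Q[:,0])
r=least_squares(lambda q:(row(q)-Q)[ok].ravel(),[.574,.166,.15],loss="soft_l1",f_scale=.002)
print(r.x.round(4),(r.fun*1e3).round(1),row(r.x).round(4).tolist())
# board check: interior corners seen by wrist
q=[.57061601,-.17164397,.06980265];cc,s=np.cos(q[2]),np.sin(q[2])
g=cv2.cvtColor(f,cv2.COLOR_RGB2GRAY)
for a in (.0825,.0275,-.0275,-.0825):
  for b in (.0825,.0275,-.0275,-.0825):
    p=proj(c,[[q[0]+cc*a-s*b,q[1]+s*a+cc*b,.012]]).astype(np.float32)
    if p[0,1]<300 and p[0,0]<500:
        z=cv2.cornerSubPix(g,p.reshape(-1,1,2).copy(),(4,4),(-1,-1),(3,50,.01)).reshape(-1,2)
        print(a,b,p.round(1),(z-p).round(2))
E
python3 b.py
```

```text
bishop [0.6769 0.1813] 621 656.3125
king [0.6264 0.1705] 715 767.875
rook [0.5725 0.1625] 587 641.875
knight [0.5209 0.1516] 644 575.5
queen [0.469  0.1492] 759 790.0625
[0.5731 0.1631 0.1557] [-1.1 -2.1 -1.9  0.7  0.5  0.6  0.8  3.4  1.3 -2.2] [[0.6758, 0.1792], [0.6244, 0.1712], [0.5731, 0.1631], [0.5217, 0.155], [0.4703, 0.147]]
0.0825 0.0825 [[404.3 256.4]] [[-0.97  0.73]]
0.0825 0.0275 [[423.3 277.8]] [[-0.77  0.68]]
0.0825 -0.0275 [[440.9 297.7]] [[-1.09  2.11]]
0.0275 0.0825 [[375.3 277.4]] [[0. 0.]]
0.0275 0.0275 [[394.7 297.5]] [[0. 0.]]
-0.0275 0.0825 [[347.7 297.1]] [[-2.86  2.05]]
```

Emit:
apply_moves:
  targets:
    - {"translation":[0.195,0.2,0.2],"twist":0,"hand":1}
    - {"translation":[0.195,0.2,0.2],"twist":0,"hand":1}
    - {"translation":[0,0,0.4],"twist":0,"hand":0.8}
    - {"translation":[0,0,0.4],"twist":0,"hand":0.8}
    - {"translation":[0,0,0.4],"twist":0,"hand":0.8}
    - {"translation":[0,0,0.27],"twist":0,"hand":0.8}
    - {"translation":[0,0,0],"twist":0,"hand":0.8}

```text
time: 5.4
tool_pos: [0.6215, 0.1721, 0.0605]
tool_rot: [-0.001, 0.905, 0.425, -0.005]
contact_force: [-1.3, 0.0, -0.4]
gripper_width: 0.797
grasp_force: 0.0
```

Emit:
apply_moves:
  targets:
    - {"translation":[0,0,0],"twist":0,"hand":0.8}
    - {"translation":[0,0,0],"twist":0,"hand":0.8}

```text
time: 5.6
tool_pos: [0.6272, 0.1731, 0.0691]
tool_rot: [0.001, 0.905, 0.425, 0.002]
contact_force: [0.5, -0.6, 0.5]
gripper_width: 0.802
grasp_force: 0.0
```

Run:
```python
from h import *
a=grab_frame("wrist")[:,:,::-1];b=grab_frame("scene")[100:292,240:496,::-1]
cv2.imwrite("pics/k1.png",np.hstack([cv2.resize(a,(400,300)),cv2.resize(b,(400,300))]));s=state();print(s["tool_pos"],s["tool_rot"])
```

```text
[0.62721282 0.17310601 0.06928227] [6.64307204e-04 9.05011089e-01 4.25381353e-01 2.27843808e-03]
```

View pics/k1.png

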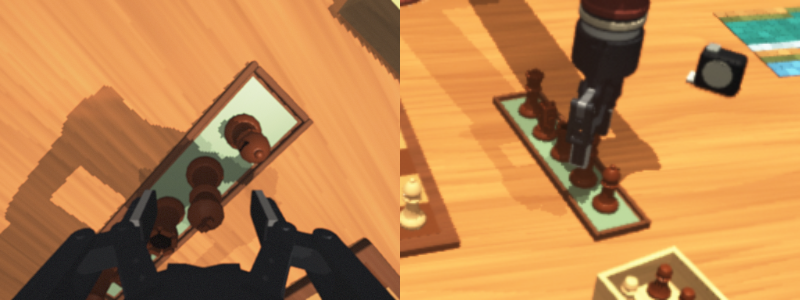

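The king's head at (205,205) sits between the fingertips at (143,205) and (262,208). The arm swings a little after fast stops, so I'll slow down gently. Next I close the gripper.

Emit:
apply_moves:
  targets:
    - {"translation":[0,0,0],"twist":0,"hand":0}
    - {"translation":[0,0,0],"twist":0,"hand":0}
    - {"translation":[0,0,0],"twist":0,"hand":0}
    - {"translation":[0,0,0],"twist":0,"hand":0}
    - {"translation":[0,0,0],"twist":0,"hand":0}

```text
time: 6.2
tool_pos: [0.6256, 0.173, 0.0669]
tool_rot: [-0.0, 0.905, 0.425, 0.0]
contact_force: [-0.7, -0.0, 3.7]
gripper_width: 0.253
grasp_force: 58.5
```

Emit:
apply_moves:
  targets:
    - {"translation":[0,0,-0.2],"twist":0,"hand":0}
    - {"translation":[0,0,-0.4],"twist":0,"hand":0}
    - {"translation":[0,0,-0.4],"twist":0,"hand":0}
    - {"translation":[-0.265,0.067,0],"twist":0,"hand":0}
    - {"translation":[-0.42,0.107,0],"twist":0,"hand":0}
    - {"translation":[-0.42,0.107,0],"twist":0,"hand":0}
    - {"translation":[-0.42,0.107,0],"twist":0,"hand":0}
    - {"translation":[-0.42,0.107,0],"twist":0,"hand":0}

```text
time: 7.0
tool_pos: [0.5382, -0.0098, 0.1658]
tool_rot: [0.0, 0.905, 0.426, -0.0]
contact_force: [0.4, -0.6, -0.5]
gripper_width: 0.252
grasp_force: 58.7
```

Emit:
apply_moves:
  targets:
    - {"translation":[-0.42,0.107,0],"twist":0,"hand":0}
    - {"translation":[-0.42,0.107,0],"twist":0,"hand":0}
    - {"translation":[-0.42,0.107,0],"twist":0,"hand":0}
    - {"translation":[-0.42,0.107,0],"twist":0,"hand":0}
    - {"translation":[-0.14,0.039,0],"twist":0,"hand":0}
    - {"translation":[0,0,0.3],"twist":0,"hand":0}
    - {"translation":[0,0,0.3],"twist":0,"hand":0}
    - {"translation":[0,0,0],"twist":0,"hand":0}

```text
time: 7.8
tool_pos: [0.4561, -0.1765, 0.1016]
tool_rot: [-0.004, 0.905, 0.425, -0.003]
contact_force: [-0.3, 1.6, -1.1]
gripper_width: 0.253
grasp_force: 58.8
```

Emit:
apply_moves:
  targets:
    - {"translation":[0,0,0],"twist":0,"hand":0}
    - {"translation":[0,0,0],"twist":0,"hand":0}
    - {"translation":[0,0,0],"twist":0,"hand":0}

```text
time: 8.1
tool_pos: [0.4605, -0.1789, 0.1083]
tool_rot: [0.001, 0.905, 0.426, 0.001]
contact_force: [-0.7, 0.2, -1.3]
gripper_width: 0.253
grasp_force: 58.8
```

Emit:
apply_moves:
  targets:
    - {"translation":[0,0,0.1],"twist":0,"hand":0}
    - {"translation":[0,0,0.1],"twist":0,"hand":0}
    - {"translation":[0,0,0.08],"twist":0,"hand":0}
    - {"translation":[0,0,0.05],"twist":0,"hand":0}
    - {"translation":[0,0,0],"twist":0,"hand":0}
    - {"translation":[0,0,0],"twist":0,"hand":0}
    - {"translation":[0,0,0],"twist":0,"hand":0}
    - {"translation":[0,0,0],"twist":0,"hand":0}

```text
time: 8.9
tool_pos: [0.4591, -0.1784, 0.073]
tool_rot: [-0.0, 0.905, 0.425, -0.0]
contact_force: [-0.5, 0.6, -0.3]
gripper_width: 0.255
grasp_force: 58.9
```

Emit:
apply_moves:
  targets:
    - {"translation":[0,0,0.005],"twist":0,"hand":0}
    - {"translation":[0,0,0],"twist":0,"hand":0.35}
    - {"translation":[0,0,0],"twist":0,"hand":0.6}
    - {"translation":[0,0,0],"twist":0,"hand":0.7}
    - {"translation":[0,0,0],"twist":0,"hand":0.7}
    - {"translation":[0,0,-0.2],"twist":0,"hand":0.7}
    - {"translation":[0,0,-0.4],"twist":0,"hand":0.7}
    - {"translation":[0,0,-0.4],"twist":0,"hand":1}

```text
time: 9.7
tool_pos: [0.4584, -0.178, 0.173]
tool_rot: [-0.001, 0.905, 0.425, -0.001]
contact_force: [1.1, -0.5, 0.6]
gripper_width: 0.849
grasp_force: 0.0
```

Run:
```python
from h import *
s=state();print(s["time"],s["tool_pos"],s["gripper_width"])
a=grab_frame("wrist")[:,:,::-1];b=grab_frame("scene")[100:292,80:336,::-1]
cv2.imwrite("pics/k2.png",np.hstack([cv2.resize(a,(400,300)),cv2.resize(b,(400,300))]))
```

```text
9.7 [ 0.45842644 -0.17803926  0.17298662] 0.848588248583672
```

View pics/k2.png

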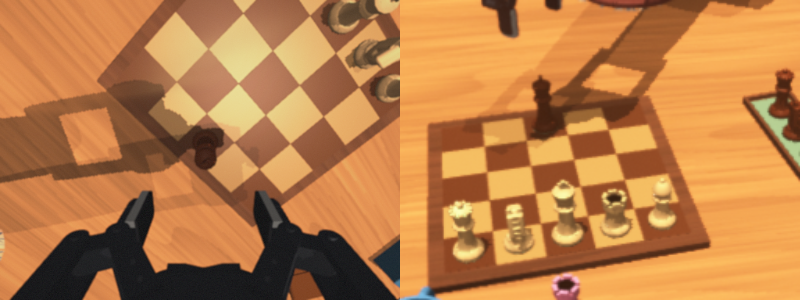

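The king stands upright at (545,130) in the middle square of the near row, facing the pale king. Next is the queen.

Emit:
apply_moves:
  targets:
    - {"translation":[0.2,-0.153,0],"twist":0,"hand":0.9}
    - {"translation":[0.385,-0.295,0],"twist":0,"hand":0.9}
    - {"translation":[0.385,-0.295,0],"twist":0,"hand":0.9}
    - {"translation":[0.385,-0.295,0],"twist":0,"hand":0.9}
    - {"translation":[0.385,-0.295,0],"twist":0,"hand":0.9}
    - {"translation":[0.385,-0.295,0],"twist":0,"hand":0.9}
    - {"translation":[0.385,-0.295,0],"twist":0,"hand":0.9}
    - {"translation":[0.091,-0.07,0],"twist":0,"hand":0.9}

```text
time: 10.6
tool_pos: [0.471, 0.1528, 0.1724]
tool_rot: [-0.001, 0.904, 0.428, 0.0]
contact_force: [0.2, -0.3, -0.5]
gripper_width: 0.898
grasp_force: 0.0
```

Emit:
apply_moves:
  targets:
    - {"translation":[0,0,0],"twist":0,"hand":0.9}
    - {"translation":[0,0,0.25],"twist":0,"hand":0.9}
    - {"translation":[0,0,0.35],"twist":0,"hand":0.9}
    - {"translation":[0,0,0.3],"twist":0,"hand":0.9}
    - {"translation":[0,0,0.15],"twist":0,"hand":0.9}
    - {"translation":[0,0,0.06],"twist":0,"hand":0.9}
    - {"translation":[0,0,0],"twist":0,"hand":0.9}
    - {"translation":[0,0,0],"twist":0,"hand":0.9}

```text
time: 11.4
tool_pos: [0.4726, 0.1484, 0.0628]
tool_rot: [0.0, 0.905, 0.425, 0.001]
contact_force: [-0.2, 0.0, 0.6]
gripper_width: 0.904
grasp_force: 0.0
```

Run:
```python
from h import *
s=state();print(s["time"],s["tool_pos"],s["gripper_width"])
a=grab_frame("wrist")[:,:,::-1]
cv2.imwrite("pics/q1.png",a)
```

```text
11.4 [0.47262144 0.14837767 0.06282539] 0.9039756078112205
```

View pics/q1.png

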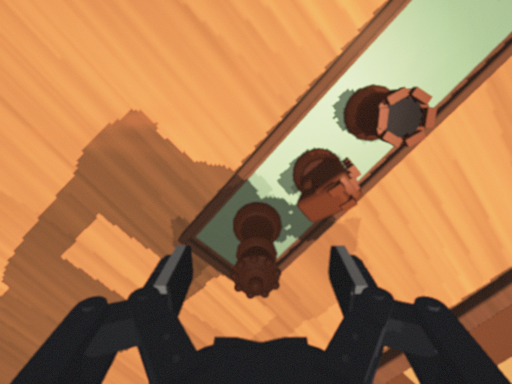

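The queen's head at (257,270) is centred between the fingertips (178 and 345). I'll grip, lift and carry it high over the king.

Emit:
apply_moves:
  targets:
    - {"translation":[0,0,0],"twist":0,"hand":0}
    - {"translation":[0,0,0],"twist":0,"hand":0}
    - {"translation":[0,0,0],"twist":0,"hand":0}
    - {"translation":[0,0,0],"twist":0,"hand":0}
    - {"translation":[0,0,0],"twist":0,"hand":0}
    - {"translation":[0,0,0],"twist":0,"hand":0}

```text
time: 12.05
tool_pos: [0.472, 0.1491, 0.0623]
tool_rot: [0.0, 0.905, 0.425, 0.0]
contact_force: [-0.1, 0.6, 2.8]
gripper_width: 0.243
grasp_force: 58.5
```

Emit:
apply_moves:
  targets:
    - {"translation":[0,0,-0.25],"twist":0,"hand":0}
    - {"translation":[0,0,-0.45],"twist":0,"hand":0}
    - {"translation":[0,0,-0.5],"twist":0,"hand":0}
    - {"translation":[-0.215,0.175,0],"twist":0,"hand":0}
    - {"translation":[-0.38,0.308,0],"twist":0,"hand":0}
    - {"translation":[-0.38,0.308,0],"twist":0,"hand":0}
    - {"translation":[-0.38,0.308,0],"twist":0,"hand":0}
    - {"translation":[-0.38,0.308,0],"twist":0,"hand":0}

```text
time: 12.85
tool_pos: [0.4688, -0.076, 0.1816]
tool_rot: [-0.0, 0.905, 0.426, 0.0]
contact_force: [0.0, -0.2, -0.6]
gripper_width: 0.247
grasp_force: 58.7
```

Emit:
apply_moves:
  targets:
    - {"translation":[-0.38,0.308,0],"twist":0,"hand":0}
    - {"translation":[-0.38,0.308,0],"twist":0,"hand":0}
    - {"translation":[-0.38,0.308,0],"twist":0,"hand":0}
    - {"translation":[-0.38,0.308,0],"twist":0,"hand":0}
    - {"translation":[-0.14,0.114,0],"twist":0,"hand":0}
    - {"translation":[0,0,0],"twist":0,"hand":0}
    - {"translation":[0,0,0],"twist":0,"hand":0}
    - {"translation":[0,0,0],"twist":0,"hand":0}

```text
time: 13.65
tool_pos: [0.4671, -0.2865, 0.1814]
tool_rot: [-0.001, 0.905, 0.426, -0.0]
contact_force: [-0.2, -0.2, -0.9]
gripper_width: 0.244
grasp_force: 58.8
```

Emit:
apply_moves:
  targets:
    - {"translation":[0,0,0.25],"twist":0,"hand":0}
    - {"translation":[0,0,0.35],"twist":0,"hand":0}
    - {"translation":[0,0,0.25],"twist":0,"hand":0}
    - {"translation":[0,0,0.14],"twist":0,"hand":0}
    - {"translation":[0,0,0.1],"twist":0,"hand":0}
    - {"translation":[0,0,0.04],"twist":0,"hand":0}
    - {"translation":[0,0,0],"twist":0,"hand":0}
    - {"translation":[0,0,0],"twist":0,"hand":0}

```text
time: 14.45
tool_pos: [0.4679, -0.2887, 0.0701]
tool_rot: [0.001, 0.905, 0.425, 0.001]
contact_force: [0.4, -0.4, -0.2]
gripper_width: 0.242
grasp_force: 58.8
```

Emit:
apply_moves:
  targets:
    - {"translation":[0,0,0],"twist":0,"hand":0}
    - {"translation":[0,0,0],"twist":0,"hand":0}

```text
time: 14.65
tool_pos: [0.4675, -0.2885, 0.0697]
tool_rot: [0.001, 0.905, 0.425, 0.0]
contact_force: [-0.5, 0.1, -0.8]
gripper_width: 0.248
grasp_force: 58.8
```

Emit:
apply_moves:
  targets:
    - {"translation":[0,0,0.01],"twist":0,"hand":0}
    - {"translation":[0,0,0],"twist":0,"hand":0.35}
    - {"translation":[0,0,0],"twist":0,"hand":0.6}
    - {"translation":[0,0,0],"twist":0,"hand":0.7}
    - {"translation":[0,0,0],"twist":0,"hand":0.7}
    - {"translation":[0,0,-0.2],"twist":0,"hand":0.7}
    - {"translation":[0,0,-0.4],"twist":0,"hand":0.7}
    - {"translation":[0,0,-0.4],"twist":0,"hand":0.8}

```text
time: 15.45
tool_pos: [0.4664, -0.2875, 0.1679]
tool_rot: [-0.001, 0.905, 0.425, -0.001]
contact_force: [0.9, -0.0, 0.5]
gripper_width: 0.799
grasp_force: 0.0
```

Emit:
apply_moves:
  targets:
    - {"translation":[0.25,-0.07,0],"twist":0,"hand":0.8}
    - {"translation":[0.45,-0.125,0],"twist":0,"hand":0.8}
    - {"translation":[0.45,-0.125,0],"twist":0,"hand":0.8}
    - {"translation":[0.45,-0.125,0],"twist":0,"hand":0.8}
    - {"translation":[0.45,-0.125,0],"twist":0,"hand":0.8}
    - {"translation":[0.45,-0.125,0],"twist":0,"hand":0.8}
    - {"translation":[0.45,-0.125,0],"twist":0,"hand":0.8}
    - {"translation":[0.45,-0.125,0],"twist":0,"hand":0.8}

```text
time: 16.25
tool_pos: [0.6118, 0.0359, 0.1679]
tool_rot: [0.0, 0.905, 0.425, 0.0]
contact_force: [1.0, -1.4, 1.1]
gripper_width: 0.803
grasp_force: 0.0
```

Emit:
apply_moves:
  targets:
    - {"translation":[0.45,-0.125,0],"twist":0,"hand":0.8}
    - {"translation":[0.45,-0.125,0],"twist":0,"hand":0.8}
    - {"translation":[0.45,-0.125,0],"twist":0,"hand":0.8}
    - {"translation":[0.197,-0.056,0],"twist":0,"hand":0.8}
    - {"translation":[0,0,0],"twist":0,"hand":0.8}
    - {"translation":[0,0,0],"twist":0,"hand":0.8}
    - {"translation":[0,0,0],"twist":0,"hand":0.8}

```text
time: 16.95
tool_pos: [0.6764, 0.1795, 0.1676]
tool_rot: [0.0, 0.905, 0.425, -0.0]
contact_force: [0.2, 0.0, 0.5]
gripper_width: 0.799
grasp_force: 0.0
```

```bash
cat > chk.py <<'E'
from h import *
# board-frame check of placed pieces seen by top camera
import sys
c=get_calibration("top");grab_frame("top")
q=[.57061601,-.17164397,.06980265];cc,s=np.cos(q[2]),np.sin(q[2])
col=dict(bishop=0,rook=1,king=2,knight=3,queen=4)
for k in sys.argv[1:]:
    b=.11-.055*col[k];a=-.11;x0=np.array([q[0]+cc*a-s*b,q[1]+s*a+cc*b])
    best=None
    for d in regions_of("top","dark_"+k):
        u=cen(d["pixels"]);m=cen(render(c,k,x0,.012),4)
        if np.hypot(*(u-m))<14:
            J=np.array([cen(render(c,k,x0+e,.012),4)-m for e in np.eye(2)*.01]).T/.01
            print(k,"offset mm",(np.linalg.solve(J,u-m)*1e3).round(1),d["pixels"].sum(),round(d["score"],2));break
    else: print(k,"none")
s=state();print(s["time"],s["tool_pos"],s["tool_rot"].round(4))
E
python3 chk.py king queen
```

```text
king offset mm [-1.   0.2] 318 0.77
queen offset mm [-3.2  1.2] 387 0.95
17.1 [0.67657956 0.17939057 0.16789124] [ 0.000e+00  9.053e-01  4.247e-01 -1.000e-04]
```

Emit:
apply_moves:
  targets:
    - {"translation":[0,0,0.25],"twist":0,"hand":0.8}
    - {"translation":[0,0,0.4],"twist":0,"hand":0.8}
    - {"translation":[0,0,0.3],"twist":0,"hand":0.8}
    - {"translation":[0,0,0.14],"twist":0,"hand":0.8}
    - {"translation":[0,0,0.07],"twist":0,"hand":0.8}
    - {"translation":[0,0,0],"twist":0,"hand":0.8}
    - {"translation":[0,0,0],"twist":0,"hand":0.8}
    - {"translation":[0,0,0],"twist":0,"hand":0.8}

```text
time: 17.9
tool_pos: [0.6783, 0.1808, 0.0542]
tool_rot: [0.001, 0.905, 0.425, 0.002]
contact_force: [-0.2, -0.1, 0.4]
gripper_width: 0.804
grasp_force: 0.0
```

Emit:
apply_moves:
  targets:
    - {"translation":[0,0,0],"twist":0,"hand":0}
    - {"translation":[0,0,0],"twist":0,"hand":0}
    - {"translation":[0,0,0],"twist":0,"hand":0}
    - {"translation":[0,0,0],"twist":0,"hand":0}
    - {"translation":[0,0,0],"twist":0,"hand":0}
    - {"translation":[0,0,0],"twist":0,"hand":0}
    - {"translation":[0,0,0],"twist":0,"hand":0}

```text
time: 18.6
tool_pos: [0.6771, 0.1806, 0.0523]
tool_rot: [0.0, 0.905, 0.425, 0.0]
contact_force: [0.1, -0.3, 2.5]
gripper_width: 0.22
grasp_force: 58.5
```

Emit:
apply_moves:
  targets:
    - {"translation":[0,0,-0.2],"twist":0,"hand":0}
    - {"translation":[0,0,-0.4],"twist":0,"hand":0}
    - {"translation":[0,0,-0.4],"twist":0,"hand":0}
    - {"translation":[-0.25,-0.011,0],"twist":0,"hand":0}
    - {"translation":[-0.47,-0.02,0],"twist":0,"hand":0}
    - {"translation":[-0.47,-0.02,0],"twist":0,"hand":0}
    - {"translation":[-0.47,-0.02,0],"twist":0,"hand":0}
    - {"translation":[-0.47,-0.02,0],"twist":0,"hand":0}

```text
time: 19.4
tool_pos: [0.5321, 0.0214, 0.1511]
tool_rot: [-0.0, 0.905, 0.426, -0.0]
contact_force: [-0.8, -0.8, 0.3]
gripper_width: 0.222
grasp_force: 58.7
```

Emit:
apply_moves:
  targets:
    - {"translation":[-0.47,-0.02,0],"twist":0,"hand":0}
    - {"translation":[-0.47,-0.02,0],"twist":0,"hand":0}
    - {"translation":[-0.282,-0.012,0],"twist":0,"hand":0}
    - {"translation":[0,0,0],"twist":0,"hand":0}
    - {"translation":[0,0,0.2],"twist":0,"hand":0}
    - {"translation":[0,0,0.2],"twist":0,"hand":0}
    - {"translation":[0,0,0.2],"twist":0,"hand":0}
    - {"translation":[0,0,0.1],"twist":0,"hand":0}

```text
time: 20.2
tool_pos: [0.451, -0.0675, 0.0797]
tool_rot: [-0.001, 0.905, 0.426, -0.001]
contact_force: [0.4, -0.9, 0.5]
gripper_width: 0.223
grasp_force: 58.7
```

Emit:
apply_moves:
  targets:
    - {"translation":[0,0,0.1],"twist":0,"hand":0}
    - {"translation":[0,0,0.08],"twist":0,"hand":0}
    - {"translation":[0,0,0.05],"twist":0,"hand":0}
    - {"translation":[0,0,0],"twist":0,"hand":0}
    - {"translation":[0,0,0],"twist":0,"hand":0}
    - {"translation":[0,0,0],"twist":0,"hand":0}
    - {"translation":[0,0,0],"twist":0,"hand":0}

```text
time: 20.9
tool_pos: [0.4521, -0.0685, 0.0592]
tool_rot: [0.0, 0.905, 0.425, 0.0]
contact_force: [0.5, 0.6, -0.2]
gripper_width: 0.219
grasp_force: 58.8
```

Emit:
apply_moves:
  targets:
    - {"translation":[0,0,0.009],"twist":0,"hand":0}
    - {"translation":[0,0,0],"twist":0,"hand":0.35}
    - {"translation":[0,0,0],"twist":0,"hand":0.6}
    - {"translation":[0,0,0],"twist":0,"hand":0.7}
    - {"translation":[0,0,0],"twist":0,"hand":0.7}
    - {"translation":[0,0,-0.2],"twist":0,"hand":0.7}
    - {"translation":[0,0,-0.4],"twist":0,"hand":0.7}
    - {"translation":[0,0,-0.4],"twist":0,"hand":0.8}

```text
time: 21.7
tool_pos: [0.451, -0.0681, 0.1581]
tool_rot: [-0.001, 0.905, 0.425, -0.001]
contact_force: [0.9, 0.2, -0.4]
gripper_width: 0.796
grasp_force: 0.0
```

Emit:
apply_moves:
  targets:
    - {"translation":[0.2,-0.043,0],"twist":0,"hand":0.8}
    - {"translation":[0.47,-0.1,0],"twist":0,"hand":0.8}
    - {"translation":[0.47,-0.1,0],"twist":0,"hand":0.8}
    - {"translation":[0.47,-0.1,0],"twist":0,"hand":0.8}
    - {"translation":[0.47,-0.1,0],"twist":0,"hand":0.8}
    - {"translation":[0.3,-0.067,0],"twist":0,"hand":0.8}
    - {"translation":[0.196,-0.042,0],"twist":0,"hand":0.8}
    - {"translation":[0,0,0],"twist":0,"hand":0.8}

```text
time: 22.5
tool_pos: [0.5744, 0.1673, 0.1577]
tool_rot: [-0.0, 0.904, 0.427, 0.0]
contact_force: [0.5, -0.0, -0.5]
gripper_width: 0.795
grasp_force: 0.0
```

Emit:
apply_moves:
  targets:
    - {"translation":[0,0,0.25],"twist":0,"hand":0.8}
    - {"translation":[0,0,0.4],"twist":0,"hand":0.8}
    - {"translation":[0,0,0.25],"twist":0,"hand":0.8}
    - {"translation":[0,0,0.15],"twist":0,"hand":0.8}
    - {"translation":[0,0,0.07],"twist":0,"hand":0.8}
    - {"translation":[0,0,0],"twist":0,"hand":0.8}
    - {"translation":[0,0,0],"twist":0,"hand":0.8}
    - {"translation":[0,0,0],"twist":0,"hand":0.8}

```text
time: 23.3
tool_pos: [0.5751, 0.1653, 0.0478]
tool_rot: [0.0, 0.905, 0.425, 0.002]
contact_force: [-0.5, -0.8, -0.4]
gripper_width: 0.8
grasp_force: 0.0
```

```bash
python3 chk.py bishop
python3 - <<'E'
from h import *
a=grab_frame("wrist")[:,:,::-1];b=grab_frame("scene")[80:320,80:400,::-1]
cv2.imwrite("pics/r1.png",np.hstack([cv2.resize(a,(400,300)),cv2.resize(b,(400,300))]))
E
```

```text
bishop offset mm [0.5 2.6] 211 0.54
23.4 [0.57473075 0.16537223 0.0473859 ] [4.000e-04 9.050e-01 4.254e-01 1.200e-03]
```

View pics/r1.png

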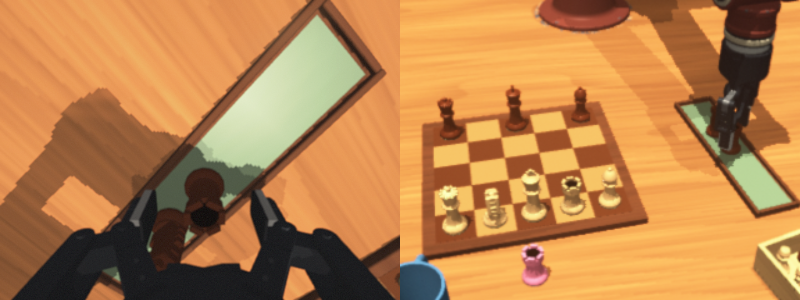

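Queen (447,118), king (514,108) and bishop (580,104) stand upright on their squares. The rook at (205,212) in the wrist half sits between the fingers, so I grip it.

Emit:
apply_moves:
  targets:
    - {"translation":[0,0,0],"twist":0,"hand":0}
    - {"translation":[0,0,0],"twist":0,"hand":0}
    - {"translation":[0,0,0],"twist":0,"hand":0}
    - {"translation":[0,0,0],"twist":0,"hand":0}
    - {"translation":[0,0,0],"twist":0,"hand":0}
    - {"translation":[0,0,0],"twist":0,"hand":0}
    - {"translation":[0,0,0],"twist":0,"hand":0}

```text
time: 24.2
tool_pos: [0.5739, 0.1652, 0.046]
tool_rot: [0.0, 0.905, 0.425, 0.0]
contact_force: [0.4, -0.2, 1.6]
gripper_width: 0.289
grasp_force: 58.7
```

Emit:
apply_moves:
  targets:
    - {"translation":[0,0,-0.2],"twist":0,"hand":0}
    - {"translation":[0,0,-0.4],"twist":0,"hand":0}
    - {"translation":[0,0,-0.4],"twist":0,"hand":0}
    - {"translation":[-0.2,0.062,0],"twist":0,"hand":0}
    - {"translation":[-0.45,0.14,0],"twist":0,"hand":0}
    - {"translation":[-0.45,0.14,0],"twist":0,"hand":0}
    - {"translation":[-0.45,0.14,0],"twist":0,"hand":0}
    - {"translation":[-0.45,0.14,0],"twist":0,"hand":0}

```text
time: 25.0
tool_pos: [0.4929, -0.0297, 0.1456]
tool_rot: [-0.0, 0.905, 0.426, -0.0]
contact_force: [0.4, -0.2, -0.1]
gripper_width: 0.29
grasp_force: 58.9
```

Emit:
apply_moves:
  targets:
    - {"translation":[-0.45,0.14,0],"twist":0,"hand":0}
    - {"translation":[-0.3,0.094,0],"twist":0,"hand":0}
    - {"translation":[-0.226,0.072,0],"twist":0,"hand":0}
    - {"translation":[0,0,0],"twist":0,"hand":0}
    - {"translation":[0,0,0],"twist":0,"hand":0}
    - {"translation":[0,0,0],"twist":0,"hand":0}
    - {"translation":[0,0,0],"twist":0,"hand":0}
    - {"translation":[0,0,0],"twist":0,"hand":0}

```text
time: 25.8
tool_pos: [0.4556, -0.1224, 0.1458]
tool_rot: [-0.0, 0.905, 0.426, -0.0]
contact_force: [-0.1, -0.2, -0.3]
gripper_width: 0.289
grasp_force: 58.9
```

Emit:
apply_moves:
  targets:
    - {"translation":[0,0,0.2],"twist":0,"hand":0}
    - {"translation":[0,0,0.3],"twist":0,"hand":0}
    - {"translation":[0,0,0.2],"twist":0,"hand":0}
    - {"translation":[0,0,0.13],"twist":0,"hand":0}
    - {"translation":[0,0,0.07],"twist":0,"hand":0}
    - {"translation":[-0.01,0,0.04],"twist":0,"hand":0}
    - {"translation":[0,0,0],"twist":0,"hand":0}
    - {"translation":[0,0,0],"twist":0,"hand":0}

```text
time: 26.6
tool_pos: [0.4554, -0.1243, 0.0529]
tool_rot: [0.001, 0.905, 0.425, 0.001]
contact_force: [0.4, -0.2, 0.2]
gripper_width: 0.289
grasp_force: 58.9
```

Emit:
apply_moves:
  targets:
    - {"translation":[0,0,0],"twist":0,"hand":0}
    - {"translation":[0,0,0],"twist":0,"hand":0}
    - {"translation":[0,0,0],"twist":0,"hand":0}

```text
time: 26.9
tool_pos: [0.4548, -0.124, 0.0522]
tool_rot: [0.0, 0.905, 0.425, 0.0]
contact_force: [-0.4, -0.4, -0.2]
gripper_width: 0.29
grasp_force: 58.9
```

Emit:
apply_moves:
  targets:
    - {"translation":[0,0,0.004],"twist":0,"hand":0}
    - {"translation":[0,0,0],"twist":0,"hand":0.35}
    - {"translation":[0,0,0],"twist":0,"hand":0.55}
    - {"translation":[0,0,0],"twist":0,"hand":0.65}
    - {"translation":[0,0,0],"twist":0,"hand":0.65}
    - {"translation":[0,0,-0.2],"twist":0,"hand":0.65}
    - {"translation":[0,0,-0.4],"twist":0,"hand":0.65}
    - {"translation":[0,0,-0.5],"twist":0,"hand":0.7}

```text
time: 27.7
tool_pos: [0.4529, -0.1231, 0.1603]
tool_rot: [-0.002, 0.905, 0.425, -0.002]
contact_force: [1.8, -0.4, 0.6]
gripper_width: 0.702
grasp_force: 0.0
```

Emit:
apply_moves:
  targets:
    - {"translation":[0.2,-0.098,0],"twist":0,"hand":0.7}
    - {"translation":[0.43,-0.21,0],"twist":0,"hand":0.7}
    - {"translation":[0.43,-0.21,0],"twist":0,"hand":0.7}
    - {"translation":[0.43,-0.21,0],"twist":0,"hand":0.7}
    - {"translation":[0.43,-0.21,0],"twist":0,"hand":0.7}
    - {"translation":[0.43,-0.21,0],"twist":0,"hand":0.7}
    - {"translation":[0.246,-0.123,0],"twist":0,"hand":0.7}

```text
time: 28.4
tool_pos: [0.5226, 0.1602, 0.1615]
tool_rot: [-0.0, 0.904, 0.427, 0.0]
contact_force: [-0.3, -0.6, -0.3]
gripper_width: 0.703
grasp_force: 0.0
```

Emit:
apply_moves:
  targets:
    - {"translation":[0,0,0],"twist":1,"hand":0.7}
    - {"translation":[0,0,0],"twist":1,"hand":0.7}
    - {"translation":[0,0,0],"twist":1,"hand":0.7}
    - {"translation":[0,0,0],"twist":1,"hand":0.7}
    - {"translation":[0,0,0],"twist":1,"hand":0.7}
    - {"translation":[0,0,0],"twist":1,"hand":0.7}
    - {"translation":[0,0,0],"twist":1,"hand":0.7}
    - {"translation":[0,0,0],"twist":0.2,"hand":0.7}

```text
time: 29.2
tool_pos: [0.5224, 0.157, 0.1613]
tool_rot: [0.0, 0.997, 0.079, -0.0]
contact_force: [0.5, -0.2, 0.5]
gripper_width: 0.701
grasp_force: 0.0
```

Emit:
apply_moves:
  targets:
    - {"translation":[0,0,0],"twist":0,"hand":0.7}
    - {"translation":[0,0,0],"twist":0,"hand":0.7}
    - {"translation":[0,0,0],"twist":0,"hand":0.7}

```text
time: 29.5
tool_pos: [0.5224, 0.1571, 0.1615]
tool_rot: [-0.0, 0.997, 0.08, -0.0]
contact_force: [-0.0, -0.4, -0.1]
gripper_width: 0.699
grasp_force: 0.0
```

```bash
python3 chk.py rook
python3 - <<'E'
from h import *
a=grab_frame("wrist")[:,:,::-1]
cv2.imwrite("pics/n1.png",a)
E
```

```text
rook offset mm [-2.1 -2.4] 266 0.51
29.6 [0.5224455  0.15707265 0.16149653] [-0.      0.9968  0.0796  0.    ]
```

View pics/n1.png

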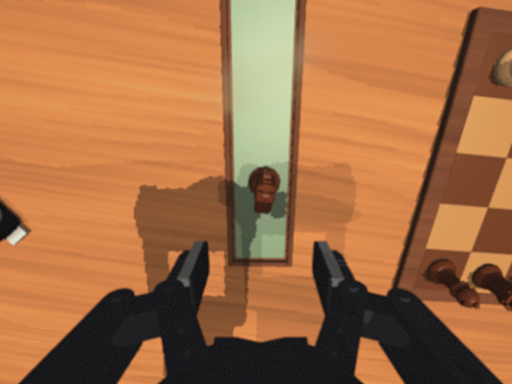

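The knight at (265,190) is centred between the fingers (200 and 322) and lies along the row, so I descend and grip.

Emit:
apply_moves:
  targets:
    - {"translation":[0,0,0.25],"twist":0,"hand":0.7}
    - {"translation":[0,0,0.4],"twist":0,"hand":0.7}
    - {"translation":[0,0,0.3],"twist":0,"hand":0.7}
    - {"translation":[0,0,0.14],"twist":0,"hand":0.7}
    - {"translation":[0,0,0.07],"twist":0,"hand":0.7}
    - {"translation":[0,0,0],"twist":0,"hand":0.7}
    - {"translation":[0,0,0],"twist":0,"hand":0.7}
    - {"translation":[0,0,0],"twist":0,"hand":0.7}

```text
time: 30.45
tool_pos: [0.5239, 0.1573, 0.0474]
tool_rot: [-0.0, 0.997, 0.079, 0.002]
contact_force: [0.4, -0.4, 0.5]
gripper_width: 0.703
grasp_force: 0.0
```

Emit:
apply_moves:
  targets:
    - {"translation":[0,0,0],"twist":0,"hand":0.4}
    - {"translation":[0,0,0],"twist":0,"hand":0}
    - {"translation":[0,0,0],"twist":0,"hand":0}
    - {"translation":[0,0,0],"twist":0,"hand":0}
    - {"translation":[0,0,0],"twist":0,"hand":0}
    - {"translation":[0,0,0],"twist":0,"hand":0}
    - {"translation":[0,0,0],"twist":0,"hand":0}

```text
time: 31.15
tool_pos: [0.523, 0.1571, 0.0461]
tool_rot: [-0.0, 0.997, 0.079, 0.001]
contact_force: [-0.2, -0.6, 5.8]
gripper_width: 0.199
grasp_force: 58.7
```

Emit:
apply_moves:
  targets:
    - {"translation":[0,0,-0.2],"twist":0,"hand":0}
    - {"translation":[0,0,-0.4],"twist":0,"hand":0}
    - {"translation":[0,0,-0.4],"twist":0,"hand":0}
    - {"translation":[0,0,-0.2],"twist":-0.2,"hand":0}
    - {"translation":[0,0,0],"twist":-1,"hand":0}
    - {"translation":[0,0,0],"twist":-1,"hand":0}
    - {"translation":[0,0,0],"twist":-1,"hand":0}
    - {"translation":[0,0,0],"twist":-1,"hand":0}

```text
time: 31.95
tool_pos: [0.5217, 0.157, 0.1644]
tool_rot: [-0.0, 0.958, 0.287, -0.001]
contact_force: [0.1, -0.1, 0.2]
gripper_width: 0.197
grasp_force: 58.4
```

Emit:
apply_moves:
  targets:
    - {"translation":[0,0,0],"twist":-1,"hand":0}
    - {"translation":[0,0,0],"twist":-1,"hand":0}
    - {"translation":[0,0,0],"twist":-1,"hand":0}
    - {"translation":[-0.2,0.12,0],"twist":0,"hand":0}
    - {"translation":[-0.41,0.246,0],"twist":0,"hand":0}
    - {"translation":[-0.41,0.246,0],"twist":0,"hand":0}
    - {"translation":[-0.41,0.246,0],"twist":0,"hand":0}
    - {"translation":[-0.41,0.246,0],"twist":0,"hand":0}

```text
time: 32.75
tool_pos: [0.4888, -0.0565, 0.1646]
tool_rot: [-0.0, 0.905, 0.426, -0.0]
contact_force: [1.1, 0.2, -0.4]
gripper_width: 0.199
grasp_force: 58.5
```

Emit:
apply_moves:
  targets:
    - {"translation":[-0.41,0.246,0],"twist":0,"hand":0}
    - {"translation":[-0.41,0.246,0],"twist":0,"hand":0}
    - {"translation":[-0.41,0.246,0],"twist":0,"hand":0}
    - {"translation":[-0.316,0.192,0],"twist":0,"hand":0}
    - {"translation":[0,0,0],"twist":0,"hand":0}
    - {"translation":[0,0,0],"twist":0,"hand":0}
    - {"translation":[0,0,0],"twist":0,"hand":0}
    - {"translation":[0,0,0],"twist":0,"hand":0}

```text
time: 33.55
tool_pos: [0.4631, -0.2321, 0.1651]
tool_rot: [-0.0, 0.905, 0.426, -0.0]
contact_force: [0.6, -0.2, -1.5]
gripper_width: 0.201
grasp_force: 58.6
```

Emit:
apply_moves:
  targets:
    - {"translation":[0,0,0.25],"twist":0,"hand":0}
    - {"translation":[0,0,0.35],"twist":0,"hand":0}
    - {"translation":[0,0,0.25],"twist":0,"hand":0}
    - {"translation":[0,0,0.14],"twist":0,"hand":0}
    - {"translation":[0,0,0.1],"twist":0,"hand":0}
    - {"translation":[0,0,0.03],"twist":0,"hand":0}
    - {"translation":[0,0,0],"twist":0,"hand":0}
    - {"translation":[0,0,0],"twist":0,"hand":0}

```text
time: 34.35
tool_pos: [0.4639, -0.234, 0.0548]
tool_rot: [0.001, 0.905, 0.425, 0.001]
contact_force: [0.4, -0.6, -0.1]
gripper_width: 0.199
grasp_force: 58.6
```

Emit:
apply_moves:
  targets:
    - {"translation":[0,0,0],"twist":0,"hand":0}
    - {"translation":[0,0,0],"twist":0,"hand":0}
    - {"translation":[0,0,0],"twist":0,"hand":0}

```text
time: 34.65
tool_pos: [0.4632, -0.2337, 0.054]
tool_rot: [0.0, 0.905, 0.425, 0.0]
contact_force: [-0.2, -0.0, -0.6]
gripper_width: 0.199
grasp_force: 58.6
```

Emit:
apply_moves:
  targets:
    - {"translation":[0,0,0.017],"twist":0,"hand":0}
    - {"translation":[0,0,0],"twist":0,"hand":0}
    - {"translation":[0,0,0],"twist":0,"hand":0}

```text
time: 34.95
tool_pos: [0.4633, -0.2337, 0.0521]
tool_rot: [0.0, 0.905, 0.425, 0.0]
contact_force: [-0.3, -0.7, 1.6]
gripper_width: 0.2
grasp_force: 58.8
```

Emit:
apply_moves:
  targets:
    - {"translation":[0,0,0],"twist":0,"hand":0.3}
    - {"translation":[0,0,0],"twist":0,"hand":0.5}
    - {"translation":[0,0,0],"twist":0,"hand":0.6}
    - {"translation":[0,0,0],"twist":0,"hand":0.6}
    - {"translation":[0,0,-0.2],"twist":0,"hand":0.6}
    - {"translation":[0,0,-0.4],"twist":0,"hand":0.6}
    - {"translation":[0,0,-0.5],"twist":0,"hand":0.6}

```text
time: 35.65
tool_pos: [0.4613, -0.2323, 0.1604]
tool_rot: [-0.003, 0.905, 0.425, -0.001]
contact_force: [0.5, -0.5, 0.8]
gripper_width: 0.601
grasp_force: 0.0
```

Emit:
apply_moves:
  targets:
    - {"translation":[0.2,-0.1,0],"twist":0,"hand":0.6}
    - {"translation":[0.4,-0.2,0],"twist":0,"hand":0.6}
    - {"translation":[0.4,-0.2,0],"twist":0,"hand":0.6}
    - {"translation":[0.4,-0.2,0],"twist":0,"hand":0.6}
    - {"translation":[0.4,-0.2,0],"twist":0,"hand":0.6}
    - {"translation":[0.4,-0.2,0],"twist":0,"hand":0.6}
    - {"translation":[0.2,-0.1,0],"twist":0,"hand":0.6}
    - {"translation":[0,0,0],"twist":0,"hand":0.6}

```text
time: 36.45
tool_pos: [0.5239, 0.0305, 0.1617]
tool_rot: [-0.0, 0.904, 0.427, 0.0]
contact_force: [-1.7, -1.3, -0.4]
gripper_width: 0.602
grasp_force: 0.0
```

```bash
python3 chk.py king queen bishop rook knight
python3 - <<'E'
from h import *
a=grab_frame("top")[100:300,230:450,::-1];b=grab_frame("scene")[80:320,80:336,::-1]
cv2.imwrite("pics/end.png",np.hstack([cv2.resize(a,(400,364)),cv2.resize(b,(390,364))]))
E
```

```text
king offset mm [-0.6  0.2] 334 0.67
queen offset mm [-2.5  0.5] 349 0.81
bishop offset mm [0.1 2.4] 231 0.8
rook offset mm [-2. -2.] 257 0.77
knight offset mm [-1.8 -0.4] 317 0.77
36.75 [0.52358531 0.0268142  0.1617113 ] [ 0.000e+00  9.054e-01  4.246e-01 -1.000e-04]
```

View pics/end.png

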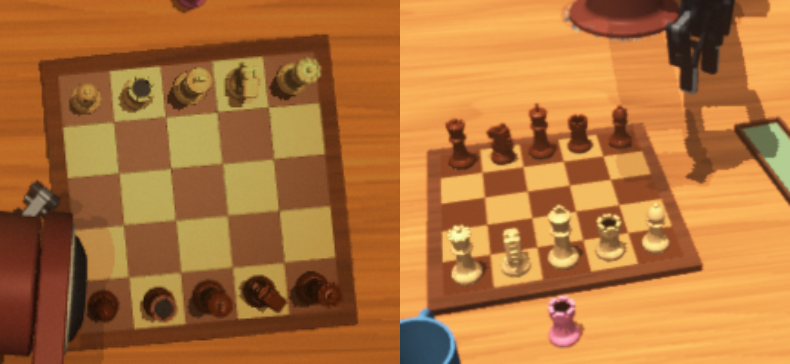

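All five dark pieces stand upright within about 3 mm of their square centres, each opposite its twin. The dark row is at y≈140 in the scene half and the pale row is undisturbed. The gripper is clear.

```bash
python3 -c "
from plant import *
print(job_done())"
```

```text
the job is handed in; nothing more can be done
None
```

The job is handed in at about 37 s: all five dark pieces stand upright opposite their pale twins, within about 3 mm of their square centres, and the pale pieces look undisturbed.

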